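# Clear a jammed media cassette from its feed chute

### The arm

A 7-joint arm with a two-finger parallel gripper is mounted at the origin on the work surface. World frame = base frame: x ahead of the robot, y to its left, z up, the work surface at z = 0. Lengths are in m, angles in rad, forces in N, time in s.
With the tool pointing down it reaches from about 0.35 to 0.9 m from the base axis. Payload 7.2 kg.
Tool frame: the origin (TCP) lies on the mounting face of the last link; the fingertips stand 182 mm ahead of it and the grasp point (between the pads) lies 163 mm ahead of it; y points along the fingers, z is the direction in which the jaws open and shut, and the axes are right-handed (so a half turn about y gives the same grasp; the last joint's range is limited). The gripper opens to 88 mm and grips with 3 to 60 N. Pads are 20 mm wide; open, the fingers measure 115 mm over their backs; the gripper's body (75 mm by 178 mm) begins 61 mm behind the grasp point.
Start: joints at [1.116, 0.411, -0.013, 1.596, 0.006, 1.134, -0.082], TCP at [0.236, -0.579, 0.405] pointing down, gripper open.
Joint ranges: [-2.95, 2.95], [-0.29, 1.99], [-1.47, 1.44], [0.14, 2.54], [-1.03, 4.17], [0.13, 1.85], [-2.86, 2.86]. Speed limits (rad/s): [2.39, 2.39, 3.01, 3.01, 3.14, 3.14, 3.14].

### API

Orientations are given as a unit quaternion [x, y, z, w].
In Python, from rig import goto, servo_line, move_joints, release, close, pause, inverse_kinematics, observe, camera, calibration, PlanningError, close_job gives the robot as it stands. Calls block until the motion is done:
- goto(position, orientation): joint-space move of the TCP to a pose.
- servo_line(position, rotation=None, vel=0.15): straight line of the TCP; rotation=None keeps the orientation; vel is the mean speed in m/s.
- move_joints(angles): joint-space move.
- release() and close(strength=None): open the fingers fully, or close them until they stop; strength is the grip in N (None keeps the last).
- pause(seconds).
- inverse_kinematics(position, orientation): joint angles nearest the present ones, or None.
- observe(): the state.
- camera(name): name is "scene" or "top" or "wrist"; returns the picture (400x640x3 uint8, blue, green, red); there is no depth.
- calibration(name): a dict with "fx", "fy", "cx", "cy" (pixels), "view" (4x4, takes a point from world to camera coordinates); the wrist camera has in their place "T_tool_cam" (4x4, takes a point from camera to tool coordinates, whose origin is the TCP and whose axes are the tool frame's). Camera axes: x right, y down, z forward; pixel columns grow to the right and rows downward; lengths in m; the calibration is good to about 2 mm. The wrist camera is an equidistant fisheye: a pixel r from the principal point sees the ray r / f radians off the axis. A picture is of the moment at which its call begins: read the wrist's pose just before it. calibration takes no time and is no camera call.
A pose or a line that the arm cannot do raises PlanningError and nothing moves.
- close_job(): hands the job in, once; it reports no verdict.
The state is a dict: "time_s": time; "joints": joint angles; "qd": joint speeds; "effort": joint torques, N m; "eef_pos": TCP position; "ee_rot": TCP orientation; "force": force on the tool from outside, world axes, zero at the start; "wrist_torque": the same for the moment, N m; "finger_gap": finger opening in m.
Only numpy, scipy, OpenCV 4.12 (cv2) and the standard library are available. Lean on these libraries where they do the work, as an engineer would, in place of code of your own. Each camera call takes 0.05 s, during which the arm holds its last target. There are 200 camera calls.

### The job

Clear the jam in the cassette feeder. First feel with the fingertips whether the feeder's unlit stop rocker is already down at its barred end, and press that end down gently only if it is not; only then nudge the jammed cassette back up the chute until its foot is clear of the keepers, lift it out and set it down upright on the rubber mat. Let go, take it again by its two end faces and lower it, without dropping it, fully down between the cheeks of the cradle; leave it standing there and leave the other things on the bench alone.

Things in the scene. Friction and masses are not known exactly. Their poses are not given: they have to be found in the camera images.
- switchbox: Grey stop-switch box fixed to the bench, 136 (its x) x 94 (y) x 66 mm high, origin at the centre of its underside, z up. A well 96 x 60 mm in its top holds an unlit black rocker, 84 (x) x 46 (y) mm, that rocks about the box's y axis. A raised bar, 40 x 8 x 6 mm, on the rim marks the +x end: the STOP end. Stop is set (ON) when the rocker's STOP end is down, OFF when it is up.
- rocker_pivot (a point): The rocker's pivot (fixed), at the box's middle, 45 mm above the bench; the rocker's top face is 6 mm above it. A snap toggle: it always rests tilted 0.2 rad one way or the other, which is not reported and differs from run to run: feel it. Pressing the other end (box -x) of an ON rocker would switch it OFF: a fault.
- rocker_feel (a point): Where to feel and press the rocker from above (a fixed point): on the box's centre line, 30 mm from the pivot towards the STOP end, 45 mm above the bench, which is the rocker's top face there when ON; when OFF that face is about 12 mm higher. Pushed down here an OFF rocker gives way at about 4 N and snaps over; the end stop is rigid: stay below 35 N.
- feeder: Cassette feeder fixed to the bench: steel foot, a short inclined chute and, behind its upper end, an aluminium magazine 115 x 110 mm, 148 mm high. Origin on the bench under the low end of the chute floor; x is horizontal and points the way that the chute climbs, z up.
- chute: The feeder's inclined chute. Origin in the middle of the low end of its floor, 45 mm above the bench; x runs up the chute along the floor (0.18 rad above level), y across, z square to the floor. Floor 130 mm long, 64 mm wide between side walls 14 mm high; a lip 6 mm high closes the low end (x -5 to 0 mm); a shut gate plate, 70 mm high, closes the upper end at x = 130 mm.
- keeper_end (a point): On the chute floor's centre line at chute x = 52 mm, where the two keepers end. They sit on the side walls from x = 14 to 52 mm, reach inward to y = +-26 mm, undersides 10 mm and tops 15 mm above the floor, and hook over the cassette's foot: it cannot be lifted until its low end is past this point, its origin past x = 83 mm. The gate stops its origin at 99 mm.
- cassette: Grey plastic media cassette, dark steel foot, about 0.3 kg, upright: 62 mm long (its x), 64 high; body 48 wide (y), foot 60 wide and 8 high; both end faces plain and flat, alike. Origin at the centre of its underside. Starts jammed, x along the chute's x, origin near chute x = 55 mm. In the chute grip it across its 48 mm width, above the side walls: no room for a finger beyond its upper end.
- cassette_low (a point): Middle of the cassette's end face that is the low one at the start (31 mm from its origin along its -x), 15 mm above its underside: push about here, along the chute. It slides up and stays where it is left.
- mat: Black rubber mat fixed to the bench, 150 x 150 x 4 mm, origin at the centre of its underside: the place to set the cassette down and take it again.
- cradle: Aluminium cradle fixed to the bench: base plate 110 (x) x 106 (y) x 10 mm, two upright cheeks 62 mm long along its x axis, inner faces at y = +-33 mm, 52 mm high above the plate, topped by lips that flare outward to 72 mm above the bench. Open at both x ends. Origin at the centre of its underside, z up.
- cradle_floor (a point): Middle of the top of the cradle's base plate, between the cheeks, 10 mm above the bench: the cassette's origin belongs here, its x along the cradle's x, either way round. The cheeks leave no room for fingers beside its width, so it is held by its end faces.
- wrench: bystander: steel wrench 170 mm long lying flat, origin under its middle
- screwdriver: bystander: screwdriver 180 mm long lying flat, origin under its middle
- reagent: bystander: amber bottle, 64 mm across, 150 mm high, origin at the centre of its underside
- beaker: bystander: glass beaker, 72 mm across, 90 mm high, origin at the centre of its underside
- flange: bystander: clear flange ring 100 mm across, 14 mm high, lying flat, origin at the centre of its underside
- valve: bystander: brass ball valve 80 mm long, 49 mm high, origin under its middle
- jar: bystander: glass jar 72 mm across, 75 mm high, origin at the centre of its underside

How it is judged:
By the outcome, as a careful person would: the job done as asked, in the order asked, and still so for the second after the job is handed in, with the robot touching nothing.
It also fails if it takes over 72 s, if anything falls off the work surface, if the arm or the gripper's body presses on something with over 40 N, if the wrist force passes 120 N, or if a joint passes its speed limit or range.

## Working session

There is one attempt and no reset: what is moved stays moved. The work goes in short steps, each a Python script; the robot and the scene stay as the last script left them, time stands still between calls to the robot, and variables do not carry over. Pictures are saved under pics/ and viewed, about 8 in all and at most 12, crops included, and the job is handed in when it is done.

```bash
ls; mkdir -p pics; python3 - <<'E'
from rig import *
import cv2
for n in ("scene","top","wrist"):
    s=observe(); im=camera(n); cv2.imwrite(f"pics/{n}0.png",im); print(n,calibration(n))
print(s)
E
```

```text
pics
scene {'fx': 392.41836072522966, 'fy': 392.41836072522966, 'cx': 316.949786882954, 'cy': 198.25658808851526, 'view': array([[-0.55187232,  0.83362863, -0.02236611,  0.33090294],
       [ 0.47068788,  0.28923729, -0.83354347, -0.16944105],
       [-0.68839659, -0.47053703, -0.55200095,  1.6413752 ],
       [ 0.        ,  0.        ,  0.        ,  1.        ]])}
top {'fx': 407.7646418893322, 'fy': 407.7646418893322, 'cx': 315.51270459622384, 'cy': 204.6102413246854, 'view': array([[-0.03047051, -0.99951532,  0.00637752, -0.02267459],
       [-0.98564859,  0.02898667, -0.16630282,  0.55567981],
       [ 0.16603735, -0.01135333, -0.98605411,  1.18082614],
       [ 0.        ,  0.        ,  0.        ,  1.        ]])}
wrist {'fx': 309.70691628693146, 'fy': 309.70691628693146, 'cx': 317.35125956567424, 'cy': 200.43729076953056, 'T_tool_cam': array([[-1.08199954e-03,  9.67540593e-01,  2.52713335e-01,
        -6.96422772e-02],
       [ 3.69934166e-04, -2.52713078e-01,  9.67541195e-01,
         2.05107563e-02],
       [ 9.99999346e-01,  1.14036642e-03, -8.44908882e-05,
        -5.03199719e-04],
       [ 0.00000000e+00,  0.00000000e+00,  0.00000000e+00,
         1.00000000e+00]])}
{'time_s': 0.1, 'joints': array([ 1.11576034,  0.41180494, -0.01269934,  1.59694634,  0.00559888,
        1.13427817, -0.082194  ]), 'qd': array([-0.00027248, -0.00327063,  0.00024947, -0.00229893,  0.00034499,
       -0.00060265,  0.00068076]), 'effort': array([ 2.52123151e-03, -5.89092171e+01,  6.43441435e-01, -2.91709059e+01,
       -5.38056018e-02,  1.44468423e-02,  6.39737164e-05]), 'eef_pos': array([ 0.23569252, -0.57865291,  0.40390811]), 'ee_rot': array([-0.13605283,  0.69439784, -0.69344206,  0.13579165]), 'force': array([ 0.48573973,  0.47571687, -0.19034599]), 'wrist_torque': array([ 0.02338254, -0.0123093 , -0.04525324]), 'finger_gap': 0.0880200353496672}
```

View pics/top0.png

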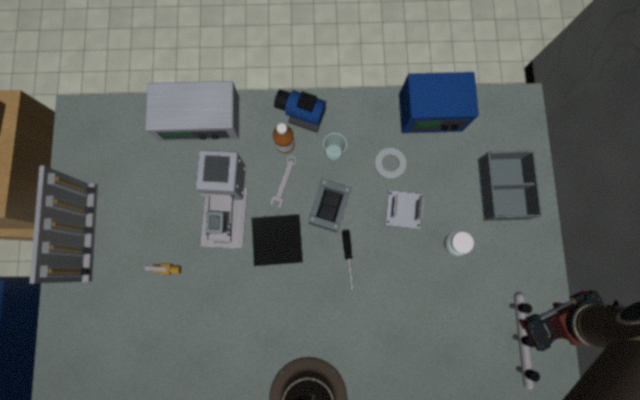

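View pics/scene0.png

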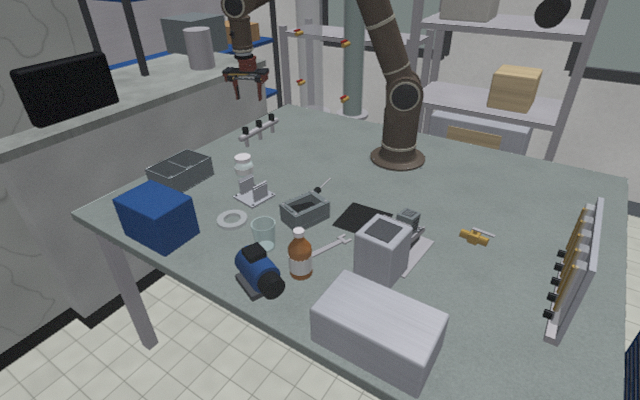

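The top view shows the feeder around (222,210) with the chute climbing up the image, the mat at (277,240), the switchbox at (330,205) and the cradle at (404,209). Next I'll write the helpers, get rough positions and zoom in.

```bash
cat > h.py <<'E'
import numpy as np, cv2
from rig import *
from scipy.spatial.transform import Rotation as R
def ray(name,uv,st=None):
    c=calibration(name); p=np.array([(uv[0]-c["cx"])/c["fx"],(uv[1]-c["cy"])/c["fy"]])
    if name!="wrist":
        V=c["view"]; d=V[:3,:3].T@np.r_[p,1]; return -V[:3,:3].T@V[:3,3], d/np.linalg.norm(d)
    th=np.linalg.norm(p); d=np.r_[p/max(th,1e-9)*np.sin(th),np.cos(th)]
    T=c["T_tool_cam"]; Rt=R.from_quat(st["ee_rot"]).as_matrix()
    return st["eef_pos"]+Rt@T[:3,3], Rt@T[:3,:3]@d
def onz(name,uv,z,st=None):
    o,d=ray(name,uv,st); return o+d*(z-o[2])/d[2]
def proj(name,P,st=None):
    c=calibration(name); P=np.asarray(P,float)
    if name!="wrist":
        q=c["view"][:3,:3]@P+c["view"][:3,3]; p=q[:2]/q[2]
    else:
        T=c["T_tool_cam"]; Rt=R.from_quat(st["ee_rot"]).as_matrix()
        q=T[:3,:3].T@(Rt.T@(P-st["eef_pos"])-T[:3,3]); r=np.hypot(*q[:2]); p=q[:2]/r*np.arctan2(r,q[2])
    return np.array([p[0]*c["fx"]+c["cx"],p[1]*c["fy"]+c["cy"]])
def tool(yaw,tilt=0.0):
    """tool y along approach (down), jaws (tool z) along world heading yaw; tilt: lean about the jaw axis"""
    z=np.array([np.cos(yaw),np.sin(yaw),0]); y=np.array([0,0,-1.]); x=np.cross(y,z)
    M=np.c_[x,y,z]; return (R.from_rotvec(tilt*z)*R.from_matrix(M)).as_quat()
E
python3 - <<'E'
from h import *
s=observe(); M=R.from_quat(s["ee_rot"]).as_matrix(); print(M.round(2))
for n,uv,z in (("feeder cass",(215,222),.1),("mat",(277,240),.004),("box",(331,204),.066),("cradle",(404,209),.01),("mag",(219,172),.148)):
    print(n,onz("top",uv,z).round(3))
im=cv2.imread("pics/top0.png"); cv2.imwrite("pics/t1.png",cv2.resize(im[140:275,190:430],None,fx=3.3,fy=3.3,interpolation=cv2.INTER_CUBIC))
# jaw along y, camera over the work area
for x,y,z in((.45,.1,.5),(.4,.1,.45),(.45,.05,.45)):
    for yaw in (np.pi/2,-np.pi/2): print(x,y,yaw,inverse_kinematics([x,y,z],tool(yaw)))
E
```

```text
[[-0.93 -0.    0.38]
 [-0.38  0.   -0.93]
 [ 0.   -1.   -0.  ]]
feeder cass [0.504 0.249 0.1  ]
mat [0.455 0.082 0.004]
box [ 0.552 -0.085  0.066]
cradle [ 0.539 -0.313  0.01 ]
mag [0.638 0.228 0.148]
0.45 0.1 1.5707963267948966 [ 0.6217847   0.16418738 -1.0434678   1.78362325  0.1480727   1.27784386
  1.11197165]
0.45 0.1 -1.5707963267948966 [ 0.47362727  0.12868941 -0.86387671  1.78967348  0.10236115  1.26955889
 -1.98741032]
0.4 0.1 1.5707963267948966 [ 0.6953743   0.08831065 -1.08726654  1.95696667  0.08585112  1.14487583
  1.14497037]
0.4 0.1 -1.5707963267948966 [ 0.50448307  0.05915768 -0.88030613  1.96375772  0.05017036  1.14060781
 -1.96669722]
0.45 0.05 1.5707963267948966 [ 0.66021405  0.17741248 -0.9705705   1.88216003  0.1593066   1.16316253
  1.20422585]
0.45 0.05 -1.5707963267948966 [ 0.4276228   0.12962138 -0.6982597   1.89271396  0.0911295   1.15091358
 -1.87452308]
```

View pics/t1.png

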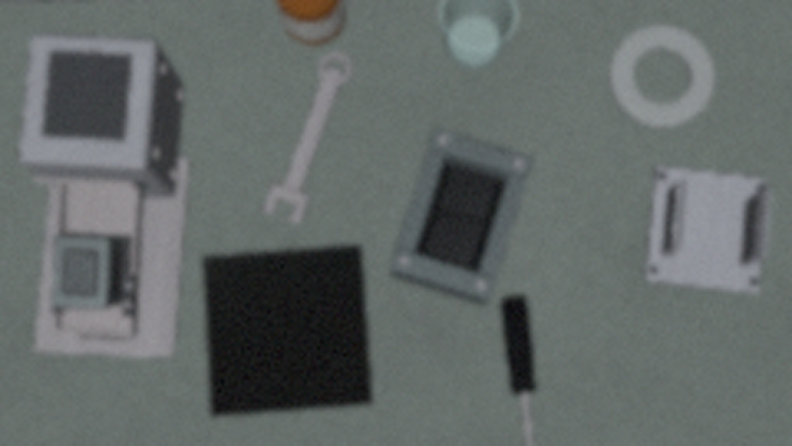

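The crop shows the chute running roughly along world +x with the cassette at crop (85,270). The box's long axis is near world x, but the bar isn't visible. Next I'll use wrist pictures from above.

```bash
python3 - <<'E'
from h import *
q=np.array(observe()["joints"])
q[0]=-0.1; q[6]=1.2; q[2]=0
move_joints(list(q)); s=observe(); print(s["eef_pos"],R.from_quat(s["ee_rot"]).as_matrix().round(2))
np.set_printoptions(precision=3,suppress=True)
for i,(x,y,z) in enumerate(((.50,-.18,.40),(.48,.19,.42))):
    o=tool(np.pi/2); print(inverse_kinematics([x,y,z],o))
    goto([x,y,z],o); pause(.2); s=observe(); im=camera("wrist"); cv2.imwrite(f"pics/w{i}.png",im); np.save(f"w{i}.npy",dict(s),allow_pickle=True)
    print(s["time_s"],s["eef_pos"],s["joints"],s["force"])
E
```

```text
[0.62502013 0.01183521 0.40411362] [[ 0.96 -0.    0.27]
 [-0.27 -0.01  0.96]
 [ 0.   -1.   -0.01]]
[ 0.246  0.256  0.011  1.83  -0.003  1.055  1.828]
3.775 [ 0.501 -0.179  0.4  ] [ 0.244  0.257  0.01   1.829 -0.003  1.055  1.828] [ 0.078 -0.313  0.356]
[-0.29   0.224 -0.213  1.826  0.053  1.097  1.049]
5.4083 [0.48  0.189 0.42 ] [-0.289  0.224 -0.212  1.826  0.053  1.097  1.049] [ 0.427  0.582 -0.778]
```

View pics/w0.png

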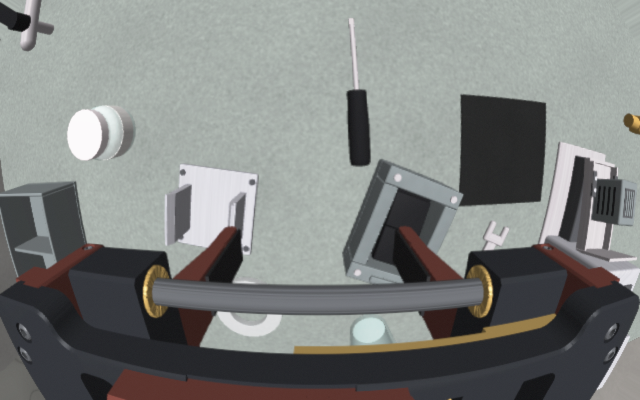

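View pics/w1.png

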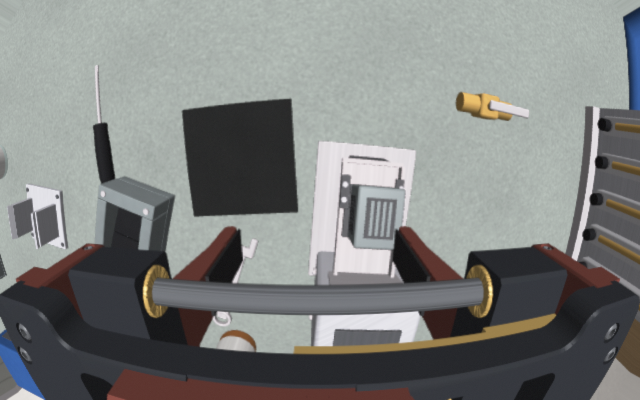

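w0 shows the box at (405,220) with a finger hiding its far end and no bar on the near rim, plus the cradle plate at (215,210). w1 shows the cassette top at (380,217) in the chute and the mat at (240,157). I'll take two better-centred wrist pictures and put them together.

```bash
python3 - <<'E'
from h import *
for i,(x,y,z) in ((3,(.60,.225,.43)),(2,(.585,-.085,.36))):
    goto([x,y,z],tool(np.pi/2)); pause(.2); s=observe(); im=camera("wrist"); cv2.imwrite(f"pics/w{i}.png",im); np.save(f"w{i}.npy",dict(s),allow_pickle=True)
    print(s["time_s"],s["eef_pos"],s["joints"])
a=[cv2.resize(cv2.imread(f"pics/w{i}.png")[60:270,220:420],None,fx=2,fy=2,interpolation=cv2.INTER_CUBIC) for i in (2,3)]
cv2.imwrite("pics/w23.png",np.hstack(a))
E
```

```text
6.225 [0.59918001 0.22478661 0.43045495] [-0.30275119  0.42708569 -0.18689735  1.51441166  0.0825491   1.20767769
  1.06845316]
7.6833 [ 0.58538061 -0.08345365  0.36020793] [ 0.14056188  0.39874164 -0.10655989  1.72755643  0.04806577  1.01737582
  1.5902074 ]
```

View pics/w23.png

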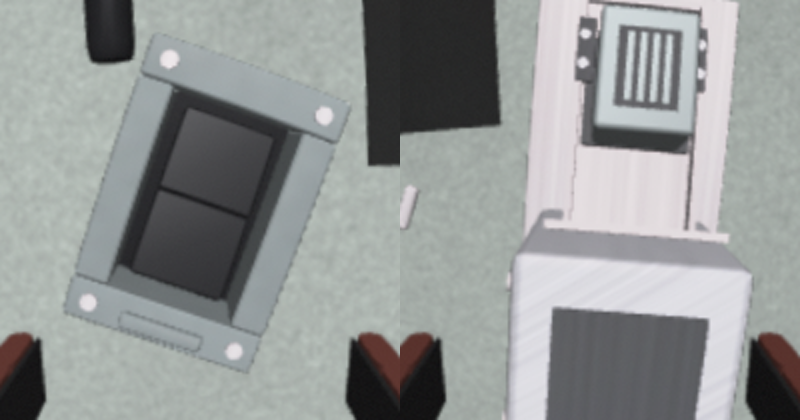

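The left half shows the bar on the far rim at crop (160,330), so the STOP end points towards world +x. The box screws are at (170,58), (325,115), (234,351) and (88,302). The right half shows the cassette top at (601,5)–(692,130) and the magazine's front top edge from (513,257) to (750,273). Next I'll turn these into positions.

```bash
python3 - <<'E'
from h import *
np.set_printoptions(precision=4,suppress=True)
S={i:np.load(f"w{i}.npy",allow_pickle=True).item() for i in range(4)}
def c2(x,y): return (220+x/2,60+y/2)
def c3(x,y): return (220+(x-400)/2,60+y/2)
b=np.array([onz("wrist",c2(*p),.066,S[2]) for p in ((170,58),(325,115),(234,351),(88,302))])
print("box screws",b[:,:2].tolist(),"ctr",b.mean(0)); ax=(b[2]+b[3]-b[0]-b[1])/2; print("len",np.linalg.norm(ax),"wid",np.linalg.norm(b[0]-b[1]),np.linalg.norm(b[2]-b[3]),"yaw",np.arctan2(ax[1],ax[0]))
ay=(b[1]+b[2]-b[0]-b[3])/2; print("yaw from y",np.arctan2(ay[1],ay[0])-np.pi/2)
b=onz("wrist",c2(160,331),.072,S[2]); print("bar",b)
# box rim in w0
m=np.array([onz("wrist",c3(*p),.148,S[3]) for p in ((513,257),(750,273))]); d=m[1]-m[0]; print("mag",m,"w",np.linalg.norm(d),"yaw",np.arctan2(d[1],d[0])-np.pi/2)
for z in (.112,.118,.124):
    c=np.array([onz("wrist",c3(*p),z,S[3]) for p in ((601,5),(698,12),(692,130),(594,125))])
    print("cas",z,c.mean(0),"w",np.linalg.norm(c[1]-c[0]),np.linalg.norm(c[2]-c[3]),"l",np.linalg.norm(c[3]-c[0]),np.linalg.norm(c[2]-c[1]))
d=(c[3]+c[2]-c[0]-c[1]); print("yaw",np.arctan2(d[1],d[0]))
for side in (((540,0),(525,220)),((738,0),(718,230))):
    p=[onz("wrist",c3(*q),.01,S[3]) for q in side]; d=p[1]-p[0]; print("foot",p,np.arctan2(d[1],d[0]))
# mat by dark mask + minAreaRect in w1 (world plane)
im=cv2.imread("pics/w1.png"); k=(im.max(2)<45).astype(np.uint8); 
n,l,st,ce=cv2.connectedComponentsWithStats(k); i=[j for j in range(1,n) if l[157,240]==j][0]
ct=max(cv2.findContours((l==i).astype(np.uint8),0,1)[0],key=cv2.contourArea)[:,0]
w=np.array([onz("wrist",p,.004,S[1])[:2] for p in ct.astype(float)]); print("mat",cv2.minAreaRect((w*1000).astype(np.float32)))
# cradle w0: bright plate zoom, box too
im=cv2.imread("pics/w0.png")
cv2.imwrite("pics/crad.png",np.hstack([cv2.resize(im[150:270,150:270],None,fx=3.3,fy=3.3,interpolation=cv2.INTER_CUBIC),cv2.resize(cv2.imread("pics/w1.png")[130:250,300:420],None,fx=3.3,fy=3.3,interpolation=cv2.INTER_CUBIC)]))
E
```

```text
box screws [[0.48864398473030396, -0.09345540083821945], [0.5126634476097023, -0.024910739929929912], [0.6230036834822306, -0.06365377230281767], [0.5991036240847508, -0.13199198283059418]] ctr [ 0.5559 -0.0785  0.066 ]
len 0.11696658037308301 wid 0.07263129584447182 0.07239698790241045 yaw -0.3366734396518202
yaw from y -0.3367432668468364
bar [ 0.611  -0.0982  0.072 ]
mag [[0.5887 0.1902 0.148 ]
 [0.5957 0.2948 0.148 ]] w 0.1048920886684878 yaw -0.06663297256514666
cas 0.112 [0.5039 0.2503 0.112 ] w 0.04644843240416128 0.04708195897697626 l 0.05852014144814698 0.058013295151195736
cas 0.118 [0.5045 0.2498 0.118 ] w 0.04551301675185933 0.04613378486025065 l 0.05734161607167778 0.05684497705051459
cas 0.124 [0.505  0.2493 0.124 ] w 0.04457760109955734 0.04518561074352505 l 0.05616309069520843 0.055676658949833556
yaw -0.050051635951769084
foot [array([0.4502, 0.1907, 0.01  ]), array([0.5942, 0.1801, 0.01  ])] -0.07342141242104748
foot [array([0.4472, 0.3184, 0.01  ]), array([0.6003, 0.3075, 0.01  ])] -0.07066266584939072
mat ((459.7781982421875, 85.63387298583984), (145.26873779296875, 145.13162231445312), 2.846952199935913)
```

View pics/crad.png

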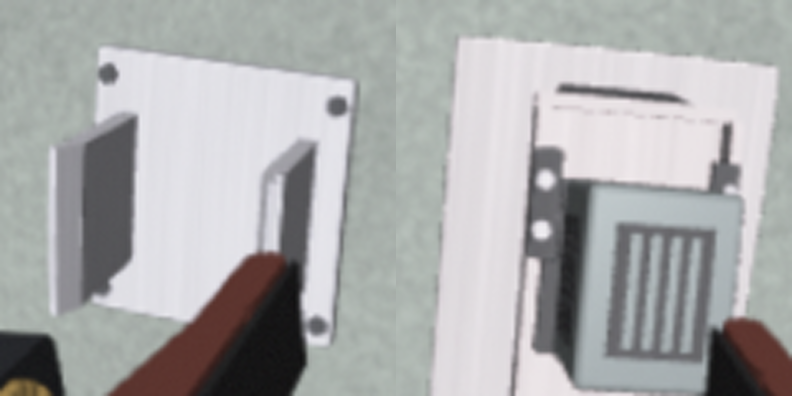

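The crop shows the cradle's plate screws at (108,73), (337,106), (317,326) and (102,287), and on the right the lip and keepers. The measured sizes agree with the given ones: box, mat, foot and magazine centre lines are within about 2 mm. Next is feeling the rocker, plus a cradle picture for later.

```bash
cat > feel.py <<'E'
from h import *
np.set_printoptions(precision=4,suppress=True)
S={i:np.load(f"w{i}.npy",allow_pickle=True).item() for i in range(4)}
f=lambda x,y:(150+x/3.3,150+y/3.3)
b=np.array([onz("wrist",f(*p),.010,S[0])[:2] for p in ((108,73),(337,106),(317,326),(102,287))])
print("cradle screws",b,b.mean(0)); g=b[3]+b[2]-b[0]-b[1]; h=b[1]+b[2]-b[0]-b[3]
print("yaws",np.arctan2(g[1],g[0]),np.arctan2(h[1],h[0])-np.pi/2,np.linalg.norm(g)/2,np.linalg.norm(h)/2)
print("gate top",onz("wrist",(220+250/2,60+226/2),.137,S[3]), "lip",onz("wrist",(300+632/3.3-120,130+107/3.3),.05,S[1]))
yaw=-.337; C=np.array([.5559,-.0785]); P=C+.03*np.array([np.cos(yaw),np.sin(yaw)])
close(20)
o=tool(yaw+np.pi/2); goto([*P,.085+.182],o); pause(.3)
f0=np.mean([ (pause(.02),observe()["force"][2])[1] for _ in range(10)]); print("f0",f0,observe()["time_s"],observe()["finger_gap"])
servo_line([*P,.064+.182],vel=.05); pause(.1)
z=.064; log=[]
while z>.043:
    z-=.0007; servo_line([*P,z+.182],vel=.02); s=observe(); F=s["force"][2]-f0
    log.append((round(s["eef_pos"][2]-.182,4),round(F,2)))
    if F>2.0: break
print(log[-12:],observe()["time_s"])
E
python3 feel.py
```

```text
cradle screws [[ 0.4919 -0.3509]
 [ 0.5059 -0.258 ]
 [ 0.5952 -0.2714]
 [ 0.5813 -0.3643]] [ 0.5436 -0.3111]
yaws -0.14871333702579412 -0.149375240513824 0.09035460239897809 0.09395177031355224
gate top [0.5769 0.2504 0.137 ] lip [0.4584 0.2519 0.05  ]
f0 0.07957658017918004 10.0 -2.586411483955454e-05
[(np.float64(0.0635), np.float64(-0.4)), (np.float64(0.0626), np.float64(-1.43)), (np.float64(0.0619), np.float64(-0.61)), (np.float64(0.0611), np.float64(0.1)), (np.float64(0.0604), np.float64(0.21)), (np.float64(0.0597), np.float64(0.91)), (np.float64(0.0593), np.float64(1.62)), (np.float64(0.0585), np.float64(2.26))] 12.6667
```

Contact came at 58 mm, about 12 mm above the ON height, so the rocker is OFF. I'll press it down gently.

```bash
cat > press.py <<'E'
from h import *
yaw=-.337; C=np.array([.5559,-.0785]); P=C+.03*np.array([np.cos(yaw),np.sin(yaw)])
z=.0585; log=[]
while z>.042:
    z-=.0007; servo_line([*P,z+.182],vel=.02); s=observe(); F=s["force"][2]
    log.append((float(round(s["eef_pos"][2]-.182,4)),float(round(F,2))))
    if F>9: break
pause(.1); s=observe(); print(log,s["force"],s["eef_pos"][2]-.182)
servo_line([*P,.10+.182],vel=.15); print(observe()["time_s"])
goto([.585,-.31,.37],tool(np.pi/2-.149)); release(); pause(.1); s=observe(); im=camera("wrist"); cv2.imwrite("pics/w4.png",im); np.save("w4.npy",dict(s),allow_pickle=True)
b=np.array([.5436,-.3111]); u=np.array([np.cos(-.149),np.sin(-.149)]); v=np.array([-u[1],u[0]])
g=cv2.cvtColor(im,6)
for a,c in ((-1,-1),(-1,1),(1,1),(1,-1)):
    p=proj("wrist",[*(b+a*u*.0452+c*v*.047),.01],s); x,y=p.round().astype(int)
    w=255-g[max(y-9,0):y+10,x-9:x+10].astype(float); w=np.clip(w-np.median(w)-30,0,None); yy,xx=np.mgrid[max(y-9,0):y+10,x-9:x+10]
    q=(np.sum(w*xx)/w.sum(),np.sum(w*yy)/w.sum()); print(p,q,onz("wrist",q,.01,s)[:2])
print(observe()["time_s"])
i1=cv2.resize(im[60:260,220:420],None,fx=2,fy=2); im=camera("top"); i2=cv2.resize(im[160:240,300:380],None,fx=5,fy=5,interpolation=2); cv2.imwrite("pics/v8.png",np.hstack([i1,i2]))
E
python3 press.py
```

```text
[(0.0579, 3.45), (0.0572, 2.65), (0.0563, 2.41), (0.0555, 0.94), (0.0548, 1.95), (0.0541, 1.65), (0.0534, 1.14), (0.0528, 0.26), (0.0521, 0.44), (0.0514, -0.04), (0.0507, 0.72), (0.05, 1.2), (0.0493, 0.09), (0.0486, -0.2), (0.0479, 0.28), (0.0474, 0.86), (0.0471, 4.88), (0.0469, 11.48)] [-3.55394976  0.29354113  9.64175078] 0.046925525177505895
17.775
[266.75989143 106.08457301] (np.float64(263.69328782707623), np.float64(105.7938566552901)) [ 0.49098863 -0.35417128]
[353.14845729 105.76248432] (np.float64(355.3954081632653), np.float64(105.67460317460318)) [ 0.50608571 -0.25545344]
[351.79213554 186.87765508] (np.float64(350.8901734104046), np.float64(186.67052023121389)) [ 0.59489234 -0.27231344]
[268.45205257 186.84491386] (np.float64(269.23629719853835), np.float64(185.231425091352)) [ 0.57962679 -0.36306096]
20.2417
```

View pics/v8.png

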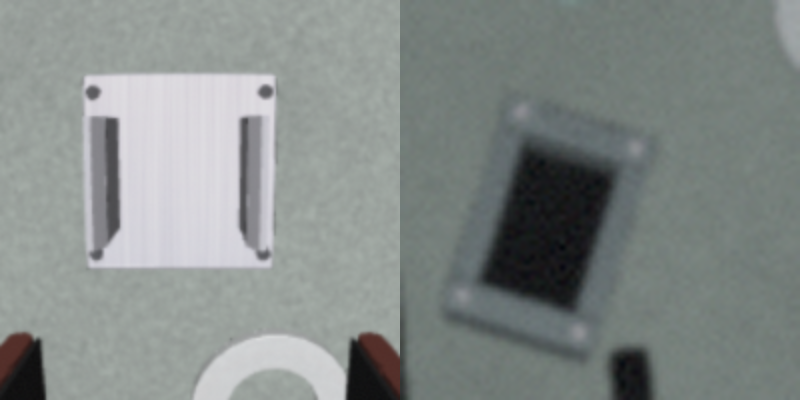

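The force log shows it gave way near 3.5 N and then hit the rigid stop at 47 mm, so the rocker is ON. The picture confirms the cradle screws where I predicted them. Next is pushing the cassette up the chute.

```bash
cat >> h.py <<'E'
FY=-.07; U=np.array([np.cos(FY),np.sin(FY),0]); V=np.array([-U[1],U[0],0]); O=np.array([.4613,.2530,.045])
CX=np.cos(.18)*U+np.r_[0,0,np.sin(.18)]; CZ=np.r_[0,0,np.cos(.18)]-np.sin(.18)*U
def chute(s,y,h): return O+s*CX+y*V+h*CZ
def tcp(P,q,reach): return P-reach*R.from_quat(q).as_matrix()[:,1]
CR=np.array([.5436,-.3114]); CY=-.149; MAT=np.array([.4597,.0856])
E
cat > push.py <<'E'
from h import *
q=tool(np.pi/2+FY,-.26); close(20)
t=lambda s,h: tcp(chute(s,0,h),q,.182)
goto(t(4,0)*0+t(.005,.11),q); servo_line(t(.005,.012),vel=.12); pause(.1)
s0=observe(); f0=s0["force"]; print(s0["eef_pos"]-t(.005,.012),f0,s0["time_s"])
log=[]
for s in np.arange(.009,.0506,.0035):
    servo_line(t(s,.012),vel=.06); o=observe(); F=(o["force"]-f0)@CX; log.append((round(float(s),4),round(float(F),1)))
    if F<-20: break
print(log); pause(.1); servo_line(t(s-.012,.012),vel=.1); servo_line(t(s-.02,.13),vel=.2)
print(observe()["time_s"])
q=tool(np.pi/2+FY,-.18); goto(tcp(chute(.092,0,.155),q,.163),q); release(); pause(.1)
s=observe(); im=camera("wrist"); cv2.imwrite("pics/w5.png",im); np.save("w5.npy",dict(s),allow_pickle=True)
for n,p in (("cas top",chute(.092,0,.064)),("kend L",chute(.052,.026,.015)),("kend R",chute(.052,-.026,.015))): print(n,proj("wrist",p,s))
for dx,dy in ((-1,-1),(-1,1),(1,1),(1,-1)): print(proj("wrist",chute(.092+dx*.031,dy*.024,.064),s))
cv2.imwrite("pics/v9.png",cv2.resize(im[0:280,170:470],None,fx=2,fy=2)); print(s["time_s"])
E
python3 push.py
```

```text
[0.00015313 0.00018814 0.0007088 ] [ 0.08228598  0.19667195 -0.36395212] 24.7917
[(0.009, -0.8), (0.0125, -0.1), (0.016, 0.4), (0.0195, -0.4), (0.023, -0.8), (0.0265, 0.5), (0.03, 0.4), (0.0335, -0.1), (0.037, -0.1), (0.0405, -0.6), (0.044, 0.4), (0.0475, 0.4)]
28.9
cas top [315.9959082  209.53578565]
kend L [344.63934807 152.4881532 ]
kend R [287.81584679 152.44897151]
[284.61448088 170.50227405]
[347.40963329 170.55020175]
[345.35339384 245.88188764]
[286.67771539 245.8041595 ]
30.75
```

View pics/v9.png

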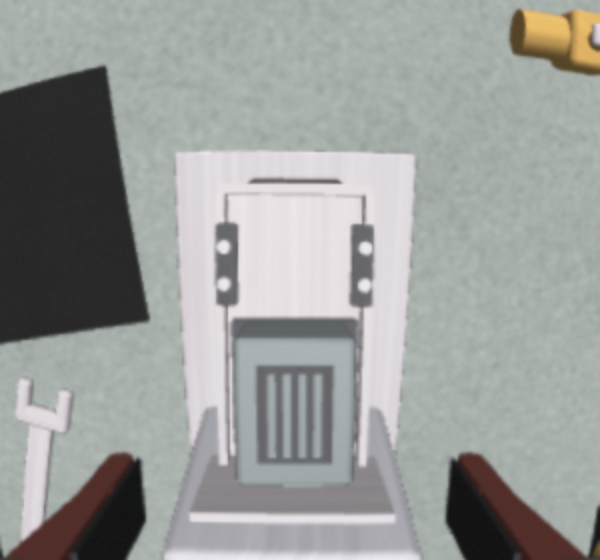

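The cassette's foot low edge (row 318) is clear of the keepers' ends (row 305), and the top is about 2 mm short of s=92 mm, so its origin is near 90 mm. Next I'll grip, lift and place it on the mat.

```bash
cat > lift.py <<'E'
from h import *
q=tool(np.pi/2+FY,-.18); t=lambda h: tcp(chute(.0895,.0012,h),q,.163)
servo_line(t(.042),vel=.12); close(20); pause(.1)
o=observe(); print("gap",o["finger_gap"],o["force"],o["time_s"])
if not .044<o["finger_gap"]<.052: raise SystemExit("bad grip")
servo_line(t(.06),vel=.06); o=observe(); print(o["force"],o["finger_gap"])
servo_line(t(.13),vel=.2); o=observe(); print("lifted",o["force"],o["finger_gap"],o["time_s"])
q2=tool(np.pi/2); goto([*MAT,.10+.163],q2); servo_line([*MAT,.052+.163],vel=.15); pause(.15)
f0=np.mean([(pause(.02),observe()["force"][2])[1] for _ in range(8)]); z=.052
while z>.041:
    z-=.0007; servo_line([*MAT,z+.163],vel=.02); o=observe()
    if o["force"][2]-f0>2.5: break
print("set z",z,f0,o["force"][2],o["time_s"])
release(); servo_line([*MAT,.115+.163],vel=.2); pause(.1)
s=observe(); im=camera("wrist"); cv2.imwrite("pics/w6.png",im); np.save("w6.npy",dict(s),allow_pickle=True)
cv2.imwrite("pics/v10.png",cv2.resize(im[60:310,170:470],None,fx=2,fy=2))
for dx,dy in ((-1,-1),(-1,1),(1,1),(1,-1)): print((proj("wrist",[*(MAT+[dx*.031,dy*.024]),.068],s)-[170,60])*2)
print(s["time_s"])
E
python3 lift.py
```

```text
gap 0.04774360314283593 [-0.6589198  -1.00170903  3.46692616] 32.6917
[-0.39707251 -0.29506513 -2.95169574] 0.04797919068941974
lifted [-0.91157344 -0.3808949  -3.23279327] 0.04797008536196017 33.6417
set z 0.045700000000000005 -3.033874424772116 3.238036293837306 37.45
[216.02407063 245.30187442]
[369.89795171 245.43561576]
[362.99621454 423.86188115]
[222.89138404 423.66677418]
38.825
```

View pics/v10.png

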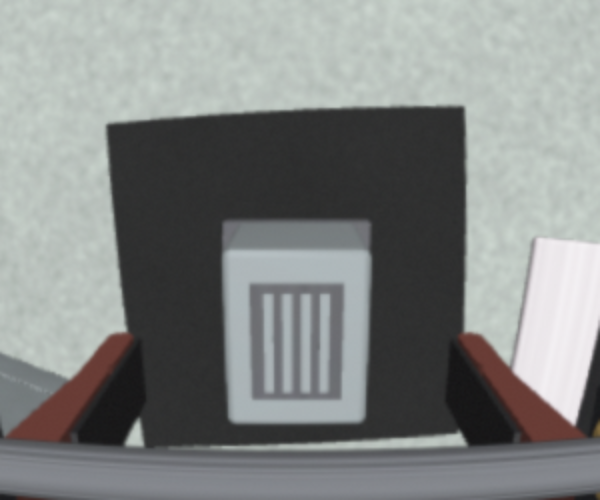

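The cassette stands upright on the mat, its top at (224,250)–(368,422), matching the prediction. Next I'll regrasp it by the end faces and carry it to the cradle.

```bash
cat > cradle.py <<'E'
from h import *
q=tool(0.0); goto([*MAT,.115+.163],q); servo_line([*MAT,.042+.163],vel=.12); close(20); pause(.1)
o=observe(); print("gap",o["finger_gap"],o["force"],o["time_s"])
if not .058<o["finger_gap"]<.066: raise SystemExit("bad grip")
servo_line([*MAT,.075+.163],vel=.12); servo_line([*MAT,.17+.163],vel=.25)
q2=tool(CY); goto([*CR,.16+.163],q2); servo_line([*CR,.113+.163],vel=.12); pause(.2)
f0=np.mean([(pause(.02),observe()["force"])[1] for _ in range(8)],axis=0); print("f0",f0,observe()["finger_gap"],observe()["time_s"])
z=.113; log=[]
while z>.044:
    z-=.0012; servo_line([*CR,z+.163],vel=.03); o=observe(); F=o["force"]-f0
    log.append((round(z-.038,4),*F.round(1).tolist()))
    if F[2]>3 or np.hypot(*F[:2])>8: break
print(log[::6],log[-3:],o["eef_pos"],o["time_s"],o["finger_gap"])
E
python3 cradle.py
```

```text
gap 0.06184333737873043 [-1.00119318 -0.36900631  5.76959463] 41.525
f0 [ 0.00388223 -0.00352749 -2.29812112] 0.06188547152270007 44.8583
[(0.0738, -0.5, -0.5, -0.3), (0.0666, -0.5, -0.4, -0.0), (0.0594, -0.5, -0.7, -1.2), (0.0522, 1.0, -0.6, -0.9), (0.045, 0.4, -0.7, -0.2), (0.0378, -0.4, -0.2, -0.6), (0.0306, -0.2, 0.3, -0.4), (0.0234, -0.5, 0.8, -0.4), (0.0162, -0.1, -0.3, -0.7), (0.009, -4.3, 1.7, 13.5)] [(0.0114, 0.2, 0.2, -0.8), (0.0102, -0.1, -0.2, 2.9), (0.009, -4.3, 1.7, 13.5)] [ 0.54366752 -0.31149161  0.21143912] 58.6083 0.061990358583303
```

It went in without side contact and touched the floor at 10 mm. I'll release, withdraw and take one check picture.

```bash
python3 - <<'E'
from h import *
release(); servo_line([*CR,.14+.163],vel=.2); pause(.1)
s=observe(); im=camera("wrist"); t=camera("top")
for z in (.074,): print([((proj("wrist",[*(CR+R.from_euler("z",CY).as_matrix()[:2,:2]@[dx*.031,dy*.024]),z],s)-[170,60])*1.33).round().tolist() for dx,dy in ((-1,-1),(-1,1),(1,1),(1,-1))])
cv2.imwrite("pics/v11.png",np.hstack([cv2.resize(im[60:310,170:470],(399,332)),cv2.resize(t[140:275,190:430],(401,332))]))
print(s["time_s"],s["force"],s["finger_gap"])
E
```

```text
[[141.0, 257.0], [137.0, 172.0], [257.0, 172.0], [253.0, 257.0]]
59.925 [-0.61994935 -0.33976549 -0.18379477] 0.08766013430312666
```

View pics/v11.png

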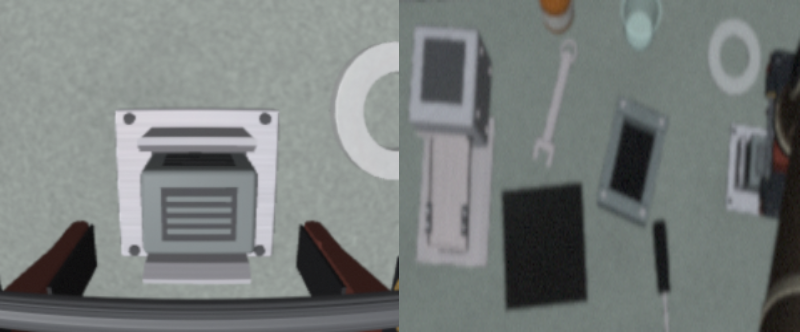

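The cassette stands between the cheeks with its top corners at the predicted pixels (141,257)–(257,172). The bystanders visible in the top view haven't moved, and the robot is clear.

```bash
python3 -c "
from rig import *
close_job()"
```

```text
the job is handed in; nothing more can be done
```

The jam is cleared: the cassette is standing fully down in the cradle, and I handed the job in at about 60 s of the 72 s allowed.

- **Rocker:** I felt contact at about 58 mm, so it was OFF. I pressed its barred end; it gave way at about 3.5 N and stopped at 47 mm with about 11 N, so stop is now ON.
- **Feeder:** I pushed the cassette to about 90 mm up the chute, and a picture showed its foot clear of the keepers. I then lifted it out by its width (gap 48 mm) and set it upright on the mat.
- **Cradle:** I took it again by its end faces (gap 62 mm) and lowered it with no side contact until it touched the floor at 10 mm. The pressing force there was about 13 N, then I let go.

**Last checks:** the final wrist picture shows the cassette between the cheeks where predicted, and the tool force was near zero with the gripper open. The part of the bench in the final top crop showed nothing moved. The jar and valve were outside that crop, so I did not check them again. I judged the rocker's ON state by feel only, because the top picture is too dark to show its tilt.

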